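Take the middle feeding cup out of the stack

TASK

Take the middle one of the three stacked feeding cups out of the stack and stand it upright inside the aluminium tray, and put the top cup back on the bottom cup, fully seated and level, with its handle turned well clear of the handle below. Set the cups down rather than dropping them, leave the bottom cup standing where it is, and do not disturb the hide, the jar, the bowl or the tongs.

Things in the scene. Friction and masses are not known exactly. Their poses are not given: they have to be found in the camera images.
- cup_top_grip (a point): Top cup of the stack: point on its axis at half the height of its band, 40 mm above its underside; z up along the axis, x towards its handle. Three identical white plastic cups, each 60 mm tall, about 90 g: a straight band 58 mm across, 40 mm tall (wall 4 mm), over a narrower foot 20 mm tall (38 mm across at the base, 43 mm at its top).
- cup_middle_grip (a point): Middle cup: same point and axes. A foot drops into the 50 mm mouth below with about 3 mm play all round until the band rests on the rim: stacked cups sit 40 mm apart, their bands flush, so to take one only, grip its own band, not lower. Two cups stacked directly cannot seat if their handles are within about 20 degrees of each other.
- cup_bottom_grip (a point): Bottom cup, standing loose on the shelf: same point and axes. At the start the top cup's handle is right above this one's, two levels up; the middle cup's handle points another way.
- cup_top_handle (a point): Top cup's handle: point 54 mm from the axis along +x, level with the grip point. The handle is 14 mm wide and reaches 58 mm from the axis: a level bar 8 mm thick, its top 2 mm below the rim, ending in a leg (50 to 58 mm from the axis) that hangs down to 10 mm above the cup's underside.
- cup_middle_handle (a point): Same point on the middle cup's handle.
- cup_bottom_handle (a point): Same point on the bottom cup's handle.
- cup_top: The top cup as a whole; origin at the centre of its underside, x towards its handle. Every cup has a thin grey line round its rim and one round the foot of its band.
- cup_middle: The middle cup as a whole; origin at the centre of its underside, x towards its handle.
- cup_bottom: The bottom cup as a whole; origin at the centre of its underside, x towards its handle.
- tray: Low aluminium tray lying loose on the shelf, 220 mm along its x by 160 mm along its y, rim 10 mm high, walls and floor 3 mm thick, 450 g. Origin: centre of its underside, z up. It lies on one side of the robot's midline, the stack on the other; the shelf between them, at y = 0 and x = 0.45 to 0.55 m, is free.
- hide: Bystander: grey resin hide shaped like a waterfall, 120 x 160 mm, 135 mm tall, beyond the work. Origin at the centre of its underside.
- jar: Bystander: glass jar with a twist cap, 70 mm across, 95 mm tall, beyond the work. Origin at the centre of its underside.
- bowl: Bystander: round beige ceramic bowl, 116 mm across, 45 mm tall, at the outer left or right. Origin at the centre of its underside.
- tongs: Bystander: orange plastic tongs lying flat, 210 mm along x, 60 mm wide, 14 mm high, at the outer left or right. Origin at their middle, on the shelf.
Mind the look-alikes: they are no part of the job. What is shaped like the cup_top but black, brown or red is not meant.

How it is judged:
On the way:
1. the top cup is lifted off the middle cup (distance between cup_top_grip and cup_middle_grip above 0.065 m), for 0.2 s.
At the end, for the whole second after the job is handed in: Middle cup upright on the tray floor inside the rim; top cup on the bottom cup, centred within 6 mm, 36 to 43.5 mm above it (40 is seated), handles at least 24 degrees apart; bottom cup within 40 mm of its start; all upright within 4 degrees, at rest (x of cup_middle_grip in the frame of tray between -0.092 and 0.092 m and y of cup_middle_grip in the frame of tray between -0.062 and 0.062 m and z of cup_middle_grip in the frame of tray between 0.038 and 0.048 m and horizontal distance between cup_top_grip and cup_bottom_grip below 0.006 m and z of cup_top_grip in the frame of cup_bottom_grip between 0.036 and 0.0435 m and horizontal distance between cup_top_handle and cup_bottom_handle above 0.022 m and distance of cup_bottom_grip from where it was at the start of the episode below 0.04 m and angle between each of cup_top_grip, cup_middle_grip, cup_bottom_grip's own z axis and vertical below 0.07 rad and linear speed of each of cup_top, cup_middle, cup_bottom below 0.03 m/s); the robot touches nothing.
It fails at once if the hide, jar, bowl or tongs is moved by more than 30 mm or tipped over ((distance of hide from where it was at the start of the episode above 0.03 m or angle between hide's own z axis and vertical above 0.35 rad) or (distance of jar from where it was at the start of the episode above 0.03 m or angle between jar's own z axis and vertical above 0.35 rad) or (distance of bowl from where it was at the start of the episode above 0.03 m or angle between bowl's own z axis and vertical above 0.35 rad) or (distance of tongs from where it was at the start of the episode above 0.03 m or angle between tongs's own z axis and vertical above 0.35 rad)).
It fails at once if the bottom cup is moved by more than 40 mm (distance of cup_bottom_grip from where it was at the start of the episode above 0.04 m).
It fails at once if the top or middle cup is dropped from more than about 25 mm, or flung ((linear speed of cup_top above 0.7 m/s and contact force between each of the fingers, the arm and cup_top below 0.05 N) or (linear speed of cup_middle above 0.7 m/s and contact force between each of the fingers, the arm and cup_middle below 0.05 N)).
It also fails if it takes over 72 s, if anything falls off the work surface, if the arm or the gripper's body presses on something with over 40 N, if the wrist force passes 120 N, or if a joint passes its speed limit or range.

ROBOT

A 6-joint arm with a two-finger parallel gripper is mounted at the origin on the work surface. World frame = base frame: x ahead of the robot, y to its left, z up, the work surface at z = 0. Lengths are in m, angles in rad, forces in N, time in s.
With the tool pointing down it reaches from about 0.4 to 0.925 m from the base axis. Payload 12.5 kg.
Tool frame: the origin (TCP) lies midway between the tips of the shut fingers; the grasp point (between the pads) lies 19 mm behind it; z points along the fingers, y is the line along which they close (so a half turn about z gives the same grasp; the last joint's range is limited). The gripper opens to 95 mm and grips with 3 to 60 N. Pads are 20 mm wide; open, the fingers measure 119 mm over their backs; the gripper's body (75 mm by 180 mm) begins 59 mm behind the grasp point.
Start: joints at [1.16, 0.491, 1.559, -0, 1.092, -0.106], TCP at [0.188, 0.596, 0.215] pointing down, gripper open.
Joint ranges: [-3.1, 3.1], [-0.84, 2.19], [0.05, 2.79], [-1.13, 4.28], [0.06, 2.93], [-2.69, 2.69]. Speed limits (rad/s): [2.22, 2.22, 2.79, 3.14, 3.14, 3.14].

INTERFACE

Orientations are given as a rotation vector (axis times angle).
In Python, from station import get_obs, camera, camera_params, close_job gives the robot as it stands.
- The arm moves only by the tool step_arm, never from a script. Its argument "targets" is text: rows parted by semicolons, each of 4 numbers parted by spaces: the shift along the tool's x, y, z in cm, then the turn about the tool's z in rad. In form: x y z turn; .... A call has 1 to 20 rows; each row shifts and turns the commanded pose from where the row before left it, along the tool's axes as they then stand; what a row does not reach is not made up. A row lasts 1/12 s, in which the tool goes at most 41.7 mm and 7.16 degrees, less where a joint would pass 70% of its speed; a pose out of reach is approached as far as the arm can. A call with a gripper value outside its range is refused whole. "hand" is the opening, from 0 (shut) to 1 (fully open), set as the call begins (left out, the last holds). The fingers move at their own pace and stop on an object; "squeeze" is the grip in N (left out, the last holds). Time passes only in rows, so rows that do not move let the fingers close. It gives the time, the measured TCP pose, the force, the opening and the grip force at its end, in the units of the state.
- get_obs(): the state, without advancing time (a new reading comes with each control period).
- camera(name): name is "side" or "top"; returns the picture (400x640x3 uint8, red, green, blue); there is no depth.
- camera_params(name): a dict with "camera_matrix" (3x3 intrinsics, pixels), "extrinsics" (4x4, takes a point from camera to world coordinates). Camera axes: x right, y up, looking along -z (the intrinsics and any distortion apply to the point x, -y, -z); pixel columns grow to the right and rows downward; lengths in m; the calibration is good to about 2 mm. A picture is of the moment at which its call begins. camera_params takes no time and is no camera call.
- close_job(): hands the job in; it is judged then, once.
The state is a dict: "time": time; "joint_positions": joint angles; "dq": joint speeds; "effort": joint torques, N m; "tcp_pos": TCP position; "ee_rot": TCP orientation; "contact_force": force on the tool from outside, world axes, zero at the start; "ft_torque": the same for the moment, N m; "finger_gap": finger opening in m; "finger_force": force on a finger pad.
Only numpy, scipy, OpenCV 4.12 (cv2) and the standard library are available. Lean on these libraries where they do the work, as an engineer would, in place of code of your own. Each camera call takes 0.05 s, during which the arm holds its last target. There are 200 camera calls.

## Working session

There is one attempt and no reset: what is moved stays moved. The work goes in short steps, Python scripts to look and compute and a tool call to move; the robot and the scene stay as the last step left them, time stands still between calls to the robot, and variables do not carry over. Pictures are saved under pics/ and viewed, at most 10 in all, crops included, and the job is handed in when it is done.

Besides the shell and the picture viewer there is one more tool, called after "Request:" by a JSON object that holds its "api" and its "payload". step_arm: Moves the arm, as the interface text tells. Its arguments: {"type":"object","properties":{"targets":{"type":"string"},"hand":{"type":"number"},"squeeze":{"type":"number"}},"required":["targets"]}

```bash
mkdir -p pics; ls; python3 - <<'E'
from station import *
import cv2,numpy as np
o=get_obs();print(o)
for n in("side","top"):
    cv2.imwrite(f"pics/{n}0.png",camera(n)[:,:,::-1]);p=camera_params(n);print(n,p)
E
```

```text
pics
{'time': 0.0, 'joint_positions': array([ 1.16041669e+00,  4.91561727e-01,  1.55946923e+00,  3.20856160e-05,
        1.09169316e+00, -1.05612511e-01]), 'dq': array([ 4.82233953e-04,  1.07315400e-03, -2.60181456e-04,  2.10824129e-05,
       -1.86991768e-03, -7.99963100e-05]), 'effort': array([-8.99484075e-04, -6.12616253e+01, -2.58189833e+01,  6.91251713e-02,
        4.82016010e-02, -9.91613797e-05]), 'tcp_pos': array([0.18742199, 0.59597323, 0.21405359]), 'ee_rot': array([-4.76851416e-01, -3.10487158e+00,  1.70689141e-03]), 'contact_force': array([ 0.1058966 , -0.20530156, -0.03069228]), 'ft_torque': array([-0.01335077, -0.00519584,  0.05561634]), 'finger_force': 0.0, 'finger_gap': 0.09513768804055295}
side {'camera_matrix': array([[379.34556319,   0.        , 320.80453647],
       [  0.        , 379.34556319, 198.82818889],
       [  0.        ,   0.        ,   1.        ]]), 'extrinsics': array([[ 0.95194092,  0.18808344, -0.2417294 ,  0.25482465],
       [-0.30552395,  0.52764487, -0.79261971, -0.94654298],
       [-0.02153136,  0.82838126,  0.55975074,  0.75495194],
       [ 0.        ,  0.        ,  0.        ,  1.        ]])}
top {'camera_matrix': array([[377.22186248,   0.        , 320.54517131],
       [  0.        , 377.22186248, 199.69139732],
       [  0.        ,   0.        ,   1.        ]]), 'extrinsics': array([[ 0.11882628,  0.96720367, -0.2244936 ,  0.29436703],
       [-0.99291282,  0.11622875, -0.02479922, -0.01771   ],
       [ 0.00210671,  0.22584937,  0.97415996,  1.26361954],
       [ 0.        ,  0.        ,  0.        ,  1.        ]])}
```

View pics/side0.png

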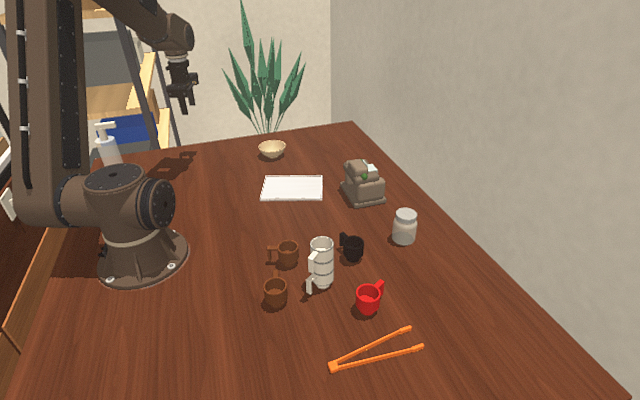

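View pics/top0.png

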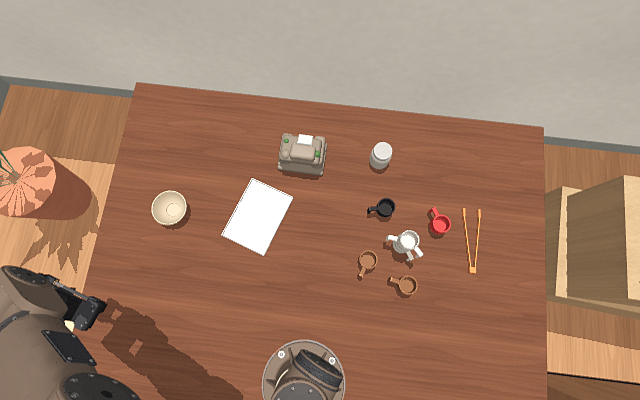

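The only white stack is at side (321,265) and top (405,242). The look-alikes are two brown, one black and one red single cup around it. The white tray is at top (257,217). I'll check the stack in one enlarged crop and measure it.

```bash
cat > h.py <<'E'
from station import *
import cv2,numpy as np
def ray(n,u,v):
    p=camera_params(n);K=p["camera_matrix"];E=p["extrinsics"]
    d=np.array([(u-K[0,2])/K[0,0],-(v-K[1,2])/K[1,1],-1]);return E[:3,3],E[:3,:3]@d
def onz(n,u,v,z):
    c,d=ray(n,u,v);return c+d*(z-c[2])/d[2]
def proj(n,P):
    p=camera_params(n);K=p["camera_matrix"];E=p["extrinsics"]
    q=E[:3,:3].T@(np.asarray(P,float)-E[:3,3]);return np.array([K[0,2]+K[0,0]*q[0]/-q[2],K[1,2]-K[1,1]*q[1]/-q[2]])
E
python3 - <<'E'
from h import *
a=cv2.imread("pics/side0.png")[225:305,250:400];b=cv2.imread("pics/top0.png")[195:300,340:490]
f=lambda i:cv2.resize(i,None,fx=5,fy=5,interpolation=cv2.INTER_CUBIC)
A,B=cv2.resize(a,None,fx=5,fy=5,interpolation=2)[:, 100:550],cv2.resize(b,None,fx=5,fy=5,interpolation=2)[75:475,150:500]
o=np.zeros((400,800,3),np.uint8);o[:A.shape[0],:450]=A;o[:,450:]=B
cv2.imwrite("pics/crop0.png",o)
print("stack~",onz("top",405,242,.14))
im=cv2.imread("pics/top0.png");h=cv2.cvtColor(im,40)
m=((h[...,1]<40)&(h[...,2]>200)).astype('uint8')
n,l,s,c=cv2.connectedComponentsWithStats(m)
for i in range(1,n):
    if s[i,4]>60: print(s[i],c[i])
i=l[217,257];cs,_=cv2.findContours((l==i).astype('uint8'),0,1);r=cv2.minAreaRect(cs[0]);print(r)
P=[onz("top",*q,.01)[:2] for q in cv2.boxPoints(r)];print(np.round(P,3),np.mean(P,0))
for nme,u,v in(("bL",367,260),("bR",406,285),("blk",386,207),("red",441,223)):print(nme,onz("top",u,v,.06).round(3))
E
```

```text
stack~ [ 0.45477178 -0.25450511  0.14      ]
[297 134  16  12 131] [304.66412214 139.03053435]
[374 142  18  17 245] [382.62857143 150.12244898]
[ 221  178   72   78 2979] [257.21953676 216.1987244 ]
[400 230  23  27 257] [409.99610895 242.18287938]
((256.90380859375, 215.46482849121094), (47.005218505859375, 65.80729675292969), 27.216110229492188)
[[0.427 0.33 ]
 [0.64  0.263]
 [0.582 0.109]
 [0.373 0.181]] [0.50538228 0.22098354]
bL [ 0.395 -0.156  0.06 ]
bR [ 0.333 -0.284  0.06 ]
blk [ 0.573 -0.202  0.06 ]
red [ 0.541 -0.383  0.06 ]
```

View pics/crop0.png

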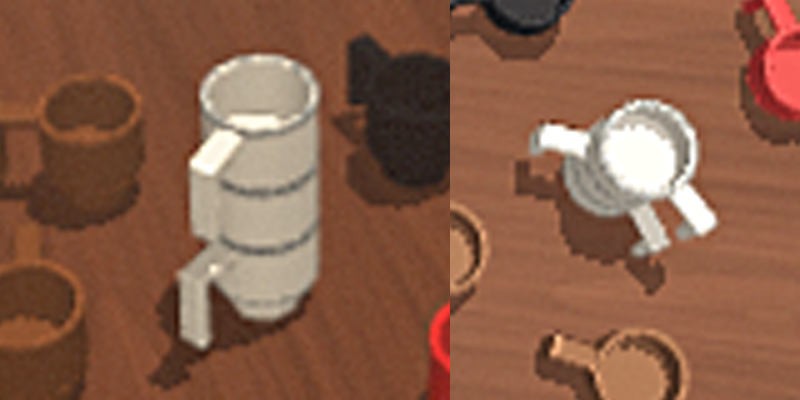

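Crop: a single white stack with a top rim centred at side (322,244) and top (410,240). The top and bottom handles point to the lower right in the top view, and the middle handle points left. The look-alikes are all coloured and single, so this is the right stack.

```bash
python3 - <<'E'
from h import *
cB=lambda u,v:(370+(u-450)/5,210+v/5)
t=onz("top",*cB(648,150),.14);s=onz("side",322,243.6,.14);print(t,s)
c=(t+s)/2
th=onz("top",*cB(703,220),.138);mh=onz("top",*cB(543,135),.098);bh=onz("top",*cB(652,245),.058)
for n,h in(("top",th),("mid",mh),("bot",bh)):
    d=(h-c)[:2];print(n,h.round(3),np.linalg.norm(d),np.degrees(np.arctan2(d[1],d[0])))
# side checks
th=onz("side",270+203/5,225+165/5,.138);bh=onz("side",270+190/5,225+272/5,.058)
for n,h in(("top",th),("bot",bh)):
    d=(h-c)[:2];print(n,h.round(3),np.linalg.norm(d),np.degrees(np.arctan2(d[1],d[0])))
# rim top silhouette check: project model rim circle and bottom foot
for z in(.14,.1,.06,0):print(z,proj("side",[c[0],c[1],z]),proj("top",[c[0],c[1],z]))
E
```

```text
[ 0.46237484 -0.26773626  0.14      ] [ 0.46292763 -0.26445102  0.14      ]
top [ 0.425 -0.303  0.138] 0.05295443249936884 -135.31929352879297
mid [ 0.47  -0.212  0.098] 0.05486062899809354 82.08176572387792
bot [ 0.415 -0.292  0.058] 0.054721586798960005 -151.18388774074185
top [ 0.422 -0.303  0.138] 0.05444996272511806 -137.9388304034929
bot [ 0.416 -0.291  0.058] 0.05334643404353879 -151.66074420552968
0.14 [322.09874141 244.0388437 ] [409.05657678 239.84283021]
0.1 [322.41012019 256.12587717] [406.06923852 241.42479265]
0.06 [322.70725014 267.65980235] [403.27524339 242.90436909]
0 [323.12829698 284.00390637] [399.4076105  244.95249669]
```

Request:
{"api": "step_arm", "payload": {"targets": "0 0 0 0.12;0 0 0 0.12;0 0 0 0.12;0 0 0 0.12;0 0 0 0.12;0 0 0 0.12;0 0 0 0.12;0 0 0 0.12;0 0 0 0.12;0 0 0 0.12;0 0 0 0.12;0 0 0 0.12;0 0 0 0.12;0 0 0 0.12;0 0 0 0.12;0 0 0 0.12;0 0 0 0.12;0 0 0 0.12;0 0 0 0", "hand": 1}}

```text
time: 1.68
tcp_pos: [0.1875, 0.5961, 0.2143]
ee_rot: [2.966, 1.035, -0.001]
contact_force: [-0.7, -0.2, 0.2]
finger_gap: 0.0952
finger_force: 0.0
```

```bash
cat >> h.py <<'E'
from scipy.spatial.transform import Rotation as Ro
def plan(*pts):
    o=get_obs();p=o["tcp_pos"];R=Ro.from_rotvec(o["ee_rot"]).as_matrix()
    y=np.degrees(np.arctan2(R[1,1],R[0,1]));print("t",round(o["time"],2),"tcp",p.round(4),"yaw_y",y.round(1),"tilt",np.degrees(np.arccos(-R[2,2])).round(2),"q",o["joint_positions"].round(2),"gap",round(o["finger_gap"],4))
    for q in pts:
        q=np.array(q);print("cm",(R.T@(q-p)*100).round(2));p=q
E
python3 -c "
from h import *
plan((.45,.2,.215),(.4627,-.266,.215),(.4627,-.266,.105))"
```

```text
t 1.68 tcp [0.1875 0.5961 0.2143] yaw_y -51.5 tilt 0.03 q [1.16 0.49 1.56 0.   1.09 2.06] gap 0.0952
cm [-4.08 47.34 -0.05]
cm [-2.799e+01  3.728e+01  2.000e-02]
cm [ 1.0e-02 -0.0e+00  1.1e+01]
```

Request:
{"api": "step_arm", "payload": {"targets": "-0.29 3.38 0 0;-0.29 3.38 0 0;-0.29 3.38 0 0;-0.29 3.38 0 0;-0.29 3.38 0 0;-0.29 3.38 0 0;-0.29 3.38 0 0;-0.29 3.38 0 0;-0.29 3.38 0 0;-0.29 3.38 0 0;-0.29 3.38 0 0;-0.29 3.38 0 0;-0.29 3.38 0 0;-0.29 3.38 0 0"}}

```text
time: 2.85
tcp_pos: [0.4529, 0.2003, 0.2146]
ee_rot: [-2.961, -1.05, 0.0]
contact_force: [1.1, 0.1, 0.5]
finger_gap: 0.0947
finger_force: 0.0
```

Request:
{"api": "step_arm", "payload": {"targets": "-2 2.66 0 0;-2 2.66 0 0;-2 2.66 0 0;-2 2.66 0 0;-2 2.66 0 0;-2 2.66 0 0;-2 2.66 0 0;-2 2.66 0 0;-2 2.66 0 0;-2 2.66 0 0;-2 2.66 0 0;-2 2.66 0 0;-2 2.66 0 0;-2 2.66 0 0;0 0 0 0;0 0 0 0;0 0 0 0"}}

```text
time: 4.27
tcp_pos: [0.4669, -0.2633, 0.2143]
ee_rot: [-2.961, -1.046, 0.001]
contact_force: [-0.2, 0.1, 0.8]
finger_gap: 0.0952
finger_force: 0.0
```

```bash
python3 -c "
from h import *
plan((.4627,-.266,.215),(.4627,-.266,.105))"
```

```text
t 4.27 tcp [ 0.4669 -0.2633  0.2143] yaw_y -51.1 tilt 0.06 q [-0.64  0.37  1.78  0.    1.    0.25] gap 0.0952
cm [-0.49 -0.05 -0.07]
cm [0.0e+00 1.0e-02 1.1e+01]
```

Request:
{"api": "step_arm", "payload": {"targets": "-0.25 -0.03 0 0;-0.25 -0.02 0 0;0 0 1.5 0;0 0 2 0;0 0 2 0;0 0 2 0;0 0 2 0;0 0 1.4 0;0 0 0 0;0 0 0 0"}}

```text
time: 5.1
tcp_pos: [0.4629, -0.2659, 0.1057]
ee_rot: [-2.962, -1.045, 0.001]
contact_force: [-1.0, -0.2, 0.0]
finger_gap: 0.095
finger_force: 0.0
```

Request:
{"api": "step_arm", "payload": {"targets": "0 0 0 0;0 0 0 0;0 0 0 0;0 0 0 0;0 0 0 0;0 0 0 0;0 0 0 0;0 0 0 0;0 0 0 0;0 0 0 0", "hand": 0, "squeeze": 12}}

```text
time: 5.93
tcp_pos: [0.4631, -0.2666, 0.1057]
ee_rot: [2.963, 1.043, 0.0]
contact_force: [-0.8, -0.3, 3.4]
finger_gap: 0.0572
finger_force: 12.0
```

Request:
{"api": "step_arm", "payload": {"targets": "0 0 -0.5 0;0 0 -0.5 0;0 0 -0.8 0;0 0 -1 0;0 0 -1.2 0;0 0 -1.5 0;0 0 -1.5 0;0 0 -1.5 0;0 0 -1 0;0 0 0 0;0 0 0 0;0 0 0 0"}}

```text
time: 6.93
tcp_pos: [0.4627, -0.2663, 0.2001]
ee_rot: [-2.963, -1.043, 0.001]
contact_force: [-0.1, -0.3, -1.3]
finger_gap: 0.0573
finger_force: 12.0
```

```bash
python3 - <<'E'
from h import *
a=camera("side")[:,:,::-1];b=camera("top")[:,:,::-1]
cv2.imwrite("pics/s1.png",a);cv2.imwrite("pics/t1.png",b)
A=cv2.resize(a[180:310,260:390],None,fx=4,fy=4,interpolation=2)[:, :400];B=cv2.resize(b[180:310,350:450],None,fx=4,fy=4,interpolation=2)
cv2.imwrite("pics/c1.png",np.hstack([A,B]))
plan((.48,0,.195))
E
```

```text
t 7.03 tcp [ 0.4627 -0.2663  0.1998] yaw_y -51.2 tilt 0.08 q [-0.65  0.38  1.8   0.    0.96  0.25] gap 0.0573
cm [ 18.03 -19.68   0.5 ]
```

View pics/c1.png

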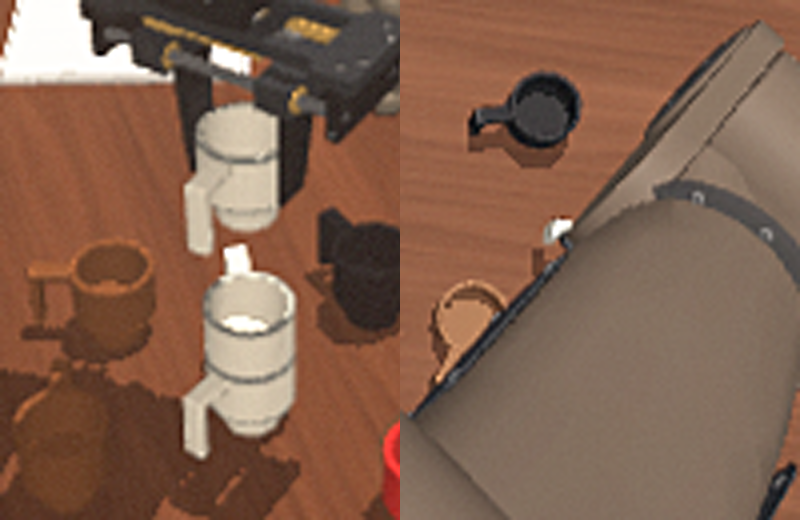

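The top cup is lifted alone. The middle cup's rim is at crop (250,300), and the middle and bottom cups are undisturbed. Next I'll park the top cup at (0.48, 0).

Request:
{"api": "step_arm", "payload": {"targets": "0.7 -0.8 0 0;1.33 -1.45 0 0;1.6 -1.75 0 0;1.6 -1.75 0 0;1.6 -1.75 0 0;1.6 -1.75 0 0;1.6 -1.75 0 0;1.6 -1.75 0 0;1.6 -1.75 0 0;1.6 -1.75 0 0;1.4 -1.6 0 0;1 -1.1 0 0;0.4 -0.6 0 0;0 0 2 0;0 0 3 0;0 0 3 0;0 0 3 0;0 0 3 0;0 0 2 0;0 0 0.5 0"}}

```text
time: 8.7
tcp_pos: [0.4764, -0.0036, 0.0328]
ee_rot: [-2.961, -1.042, 0.007]
contact_force: [-0.2, -0.4, -1.1]
finger_gap: 0.0572
finger_force: 12.0
```

```bash
python3 -c "
from h import *
plan((.48,0,.026))"
```

```text
t 8.7 tcp [ 0.4764 -0.0036  0.0328] yaw_y -51.2 tilt 0.28 q [-0.15  0.58  2.08  0.    0.49  0.75] gap 0.0572
cm [ 0.51 -0.05  0.68]
```

Request:
{"api": "step_arm", "payload": {"targets": "0 0 0 0;0 0 0.2 0;0 0 0.2 0;0 0 0.2 0;0 0 0 0;0 0 0 0"}}

```text
time: 9.2
tcp_pos: [0.4782, -0.0037, 0.0302]
ee_rot: [2.963, 1.043, 0.002]
contact_force: [0.1, -0.7, -0.4]
finger_gap: 0.0571
finger_force: 12.0
```

Request:
{"api": "step_arm", "payload": {"targets": "0 0 0.1 0;0 0 0.1 0;0 0 0.1 0;0 0 0 0;0 0 0 0"}}

```text
time: 9.62
tcp_pos: [0.478, -0.0037, 0.0265]
ee_rot: [-2.963, -1.043, 0.0]
contact_force: [-0.3, 0.7, -0.5]
finger_gap: 0.0571
finger_force: 12.0
```

Request:
{"api": "step_arm", "payload": {"targets": "0 0 0.1 0;0 0 0.1 0;0 0 0 0;0 0 0 0"}}

```text
time: 9.95
tcp_pos: [0.478, -0.0035, 0.0251]
ee_rot: [-2.963, -1.043, -0.001]
contact_force: [-1.7, 2.6, 8.5]
finger_gap: 0.0576
finger_force: 12.0
```

Request:
{"api": "step_arm", "payload": {"targets": "0 0 0 0;0 0 0 0;0 0 0 0;0 0 0 0;0 0 0 0;0 0 -2 0;0 0 -3 0;0 0 -3 0;0 0 -3 0;0 0 -3 0;0 0 -2 0;0 0 0 -0.12;0 0 0 -0.12;0 0 0 -0.12;0 0 0 -0.12;0 0 0 -0.12;0 0 0 -0.12;0 0 0 0;0 0 0 0", "hand": 1}}

```text
time: 11.53
tcp_pos: [0.4779, -0.0037, 0.1846]
ee_rot: [-2.41, -2.015, -0.0]
contact_force: [0.3, 0.8, -0.3]
finger_gap: 0.0951
finger_force: 0.0
```

```bash
python3 - <<'E'
from h import *
b=camera("top")[:,:,::-1];a=camera("side")[:,:,::-1];cv2.imwrite("pics/t2.png",b);cv2.imwrite("pics/s2.png",a)
A=cv2.resize(a[160:310,250:400],None,fx=4,fy=4,interpolation=2)[:,:400];B=cv2.resize(b[180:330,330:430],None,fx=4,fy=4,interpolation=2)
cv2.imwrite("pics/c2.png",np.hstack([A,B]))
c=onz("side",322.5,255,.1);h=onz("side",318.7,242.5,.098);print(c,h,np.degrees(np.arctan2(*(h-c)[1::-1])))
plan((.4627,-.266,.187),(.4627,-.266,.065))
E
```

```text
[ 0.46415045 -0.26221424  0.1       ] [ 0.47026072 -0.21078449  0.098     ] 83.22455486348404
t 11.63 tcp [ 0.478  -0.0037  0.1846] yaw_y -10.2 tilt 0.01 q [-0.15  0.32  1.95  0.    0.87  0.03] gap 0.095
cm [-26.09   3.14  -0.24]
cm [-0.   0.  12.2]
```

View pics/c2.png

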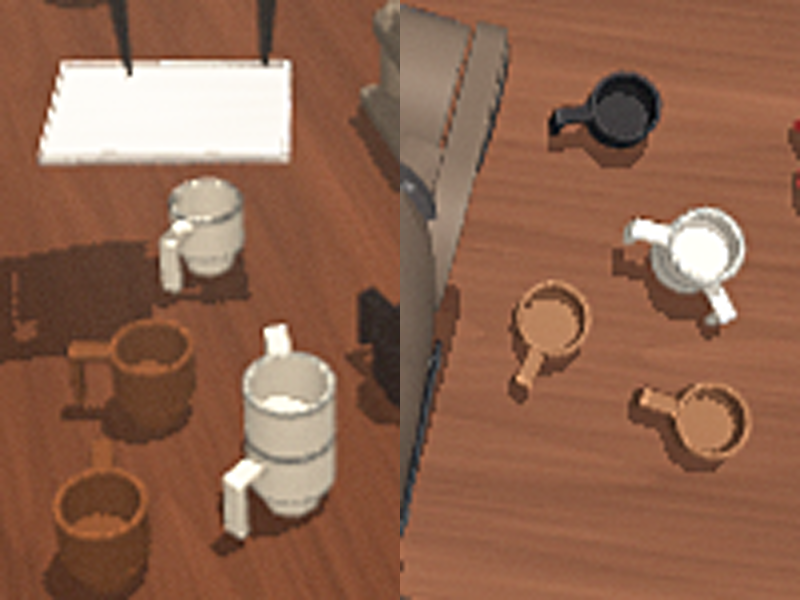

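The top cup is standing upright, and the middle and bottom stack is still at about (0.463, -0.266). Now the middle cup.

Request:
{"api": "step_arm", "payload": {"targets": "-1.1 0.1 0 0;-2 0.25 0 0;-2.5 0.3 0 0;-2.5 0.3 0 0;-2.5 0.3 0 0;-2.5 0.3 0 0;-2.5 0.3 0 0;-2.5 0.3 0 0;-2.5 0.3 0 0;-2.5 0.3 0 0;-2 0.25 0 0;-1 0.1 0 0;0 0 0 0;0 0 0 0;0 0 0 0;0 0 0 0"}}

```text
time: 12.97
tcp_pos: [0.4634, -0.2651, 0.1847]
ee_rot: [-2.405, -2.021, -0.0]
contact_force: [-0.6, 0.2, 0.8]
finger_gap: 0.0949
finger_force: 0.0
```

```bash
python3 -c "
from h import *
plan((.463,-.2665,.186),(.463,-.2665,.065))"
```

```text
t 12.97 tcp [ 0.4634 -0.2651  0.1847] yaw_y -9.9 tilt 0.02 q [-0.64  0.4   1.82  0.    0.93 -0.47] gap 0.0949
cm [-0.14 -0.01 -0.13]
cm [-0.   0.  12.1]
```

Request:
{"api": "step_arm", "payload": {"targets": "-0.14 0 1.5 0;0 0 2 0;0 0 2 0;0 0 2 0;0 0 2 0;0 0 1.5 0;0 0 1 0;0 0 0 0;0 0 0 0;0 0 0 0"}}

```text
time: 13.8
tcp_pos: [0.4635, -0.2675, 0.0654]
ee_rot: [2.405, 2.02, 0.001]
contact_force: [-0.1, 0.3, 0.1]
finger_gap: 0.0947
finger_force: 0.0
```

Request:
{"api": "step_arm", "payload": {"targets": "0 0 0 0;0 0 0 0;0 0 0 0;0 0 0 0;0 0 0 0;0 0 0 0;0 0 0 0;0 0 0 0;0 0 0 0;0 0 0 0", "hand": 0}}

```text
time: 14.63
tcp_pos: [0.4631, -0.2675, 0.0646]
ee_rot: [-2.406, -2.02, -0.0]
contact_force: [-0.5, 0.5, 1.9]
finger_gap: 0.0569
finger_force: 12.0
```

Request:
{"api": "step_arm", "payload": {"targets": "0 0 -0.4 0;0 0 -0.4 0;0 0 -0.6 0;0 0 -0.8 0;0 0 -1.2 0;0 0 -1.5 0;0 0 -1.5 0;0 0 -1.6 0;0 0 -1 0;0 0 0 0;0 0 0 0;0 0 0 0"}}

```text
time: 15.63
tcp_pos: [0.4628, -0.2673, 0.1541]
ee_rot: [-2.405, -2.019, 0.0]
contact_force: [0.8, -0.4, -1.5]
finger_gap: 0.057
finger_force: 12.0
```

```bash
python3 - <<'E'
from h import *
a=camera("side")[:,:,::-1];cv2.imwrite("pics/s3.png",a)
A=cv2.resize(a[170:320,250:400],None,fx=4,fy=4,interpolation=2)
cv2.imwrite("pics/c3.png",A)
plan((.46,-.02,.17),(.505,.22,.17))
E
```

```text
t 15.68 tcp [ 0.4628 -0.2673  0.1538] yaw_y -10.0 tilt 0.08 q [-0.65  0.44  1.85  0.    0.86 -0.47] gap 0.057
cm [24.31 -4.56 -1.59]
cm [2.442e+01 2.800e-01 2.000e-02]
```

View pics/c3.png

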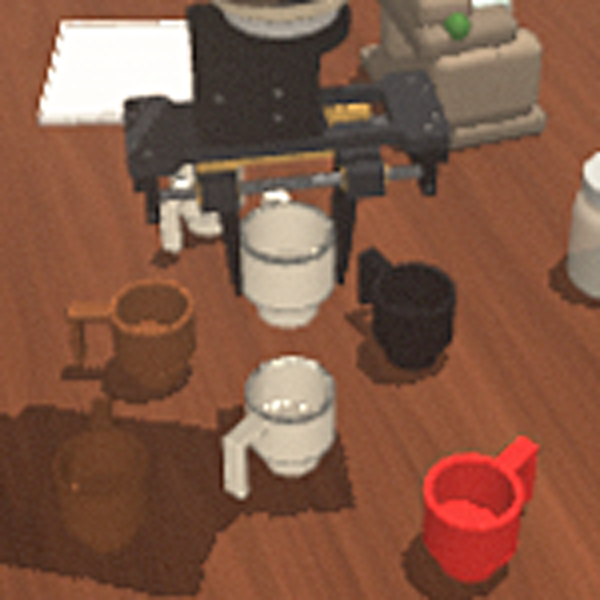

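The middle cup is lifted alone and the bottom cup is still in place at crop (290,415). Next, the tray.

Request:
{"api": "step_arm", "payload": {"targets": "1.1 -0.1 0 0;2.1 -0.2 0 0;3 -0.25 0 0;3.2 -0.3 0 0;3.2 -0.3 0 0;3.2 -0.3 0 0;3.2 -0.3 0 0;3.2 -0.3 0 0;3.2 -0.3 0 0;3.2 -0.3 0 0;3.2 -0.3 0 0;3.2 -0.3 0 0;3.2 -0.3 0 0;3.2 -0.3 0 0;3 -0.25 0 0;2.2 -0.2 0 0;1.3 -0.1 0 0;0 0 0 0;0 0 0 0;0 0 0 0"}}

```text
time: 17.35
tcp_pos: [0.5023, 0.2111, 0.1543]
ee_rot: [-2.406, -2.019, 0.001]
contact_force: [-0.1, -0.4, 0.5]
finger_gap: 0.057
finger_force: 12.0
```

Request:
{"api": "step_arm", "payload": {"targets": "0 0 1.5 0;0 0 2 0;0 0 2 0;0 0 2 0;0 0 2 0;0 0 1.5 0;0 0 0.7 0;0 0 0.3 0;0 0 0 0;0 0 0 0;0 0 0 0"}}

```text
time: 18.27
tcp_pos: [0.5031, 0.2119, 0.0355]
ee_rot: [2.406, 2.019, 0.002]
contact_force: [-0.4, 0.8, -1.1]
finger_gap: 0.0568
finger_force: 12.0
```

Request:
{"api": "step_arm", "payload": {"targets": "0 0 0.2 0;0 0 0.2 0;0 0 0.1 0;0 0 0.1 0;0 0 0 0;0 0 0 0"}}

```text
time: 18.77
tcp_pos: [0.5027, 0.2119, 0.0286]
ee_rot: [-2.406, -2.02, 0.0]
contact_force: [-0.8, -0.6, -1.3]
finger_gap: 0.0571
finger_force: 12.0
```

Request:
{"api": "step_arm", "payload": {"targets": "0 0 0.1 0;0 0 0.1 0;0 0 0 0;0 0 0 0"}}

```text
time: 19.1
tcp_pos: [0.5026, 0.212, 0.0271]
ee_rot: [-2.406, -2.02, -0.0]
contact_force: [-2.0, 0.6, 7.0]
finger_gap: 0.0573
finger_force: 12.0
```

Request:
{"api": "step_arm", "payload": {"targets": "0 0 0 0;0 0 0 0;0 0 0 0;0 0 0 0;0 0 0 0;0 0 -2 0;0 0 -3 0;0 0 -3 0;0 0 -3 0;0 0 -2 0;0 0 0 0.12;0 0 0 0.12;0 0 0 0.12;0 0 0 0.12;0 0 0 0.12;0 0 0 0.12;0 0 0 0;0 0 0 0;0 0 0 0", "hand": 1}}

```text
time: 20.68
tcp_pos: [0.5027, 0.2118, 0.1566]
ee_rot: [-2.961, -1.049, 0.0]
contact_force: [0.7, -1.6, 0.3]
finger_gap: 0.0952
finger_force: 0.0
```

```bash
python3 - <<'E'
from h import *
a=camera("side")[:,:,::-1];cv2.imwrite("pics/s4.png",a);b=camera("top")[:,:,::-1];cv2.imwrite("pics/t4.png",b)
A=cv2.resize(a[160:300,260:360],None,fx=4,fy=4,interpolation=2);B=cv2.resize(b[180:320,350:450],None,fx=4,fy=4,interpolation=2)
cv2.imwrite("pics/c4.png",np.hstack([A,B]))
plan((.478,-.0035,.155),(.478,-.0035,.025))
E
```

```text
t 20.78 tcp [0.5027 0.2119 0.1566] yaw_y -51.1 tilt 0.0 q [0.28 0.45 1.82 0.   0.87 1.17] gap 0.0952
cm [-15.45  15.2    0.16]
cm [ 0.  0. 13.]
```

View pics/c4.png

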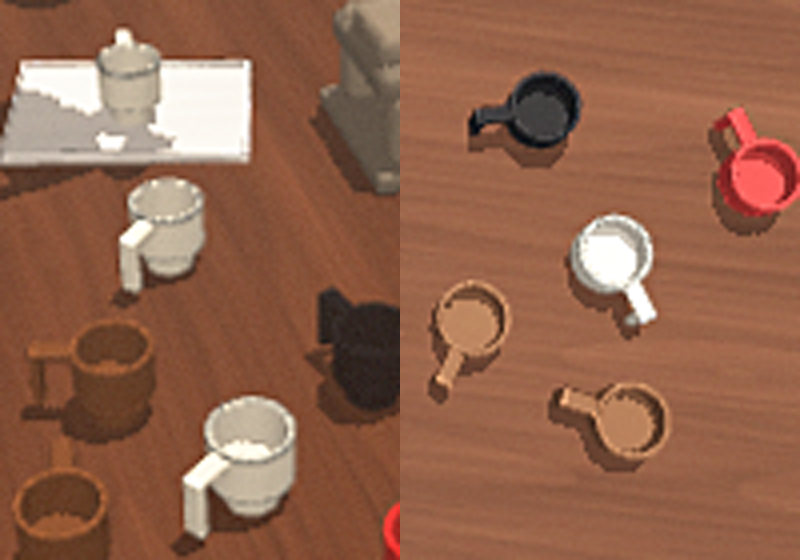

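The middle cup is standing in the tray at crop (130,80). The parked top cup is at crop (165,215). The bottom cup's rim centre is at top crop (613,253), about (0.463, -0.266). I'll refine the bottom cup position numerically while moving to re-grip the top cup.

```bash
python3 - <<'E'
from h import *
def blob(f,u,v):
    im=cv2.resize(cv2.imread(f)[v-25:v+25,u-25:u+25],None,fx=8,fy=8,interpolation=2);h=cv2.cvtColor(im,40)
    m=((h[...,1]<70)&(h[...,2]>100)).astype('uint8')
    m=cv2.morphologyEx(m,3,np.ones((17,17)))
    m=cv2.morphologyEx(m,2,cv2.getStructuringElement(2,(81,81)))
    n,l,s,c=cv2.connectedComponentsWithStats(m);i=1+np.argmax(s[1:,4])
    cs,_=cv2.findContours((l==i).astype('uint8'),0,1);return cs[0][:,0]/8+[u-25-.4375,v-25-.4375]
c=blob("pics/t4.png",403,243).astype(np.float32);(x,y),r=cv2.minEnclosingCircle(c);e=cv2.fitEllipse(c)
print("circ",x,y,r,onz("top",x,y,.06),"ell",e,onz("top",*e[0],.06))
for u,v in((322,270),(301,212)):
    c=blob("pics/s4.png",u,v);lo,hi=c.min(0),c.max(0);print(u,lo,hi)
for P in((.463,-.266),(.478,-.0035)):
    a=np.arange(0,6.3,.02)
    q=np.array([proj("side",[P[0]+.029*np.cos(t),P[1]+.029*np.sin(t),.06]) for t in a]);print("model rim",q.min(0),q.max(0))
q=np.array([proj("top",[.463+.029*np.cos(t),-.266+.029*np.sin(t),.06]) for t in a]);print("model rim top",q.min(0),q.max(0))
c=blob("pics/t4.png",403,243);print(c.min(0),c.max(0))
E
```

```text
circ 402.492919921875 243.12803649902344 10.388408660888672 [ 0.46164079 -0.26366303  0.06      ] ell ((402.6075439453125, 243.21829223632812), (19.408992767333984, 20.625150680541992), 69.70191955566406) [ 0.46139672 -0.2640466   0.06      ]
322 [309.5625 258.6875] [333.1875 288.1875]
301 [275.5625 186.5625] [322.1875 200.6875]
model rim [311.588537   259.81177685] [334.07136488 275.78842383]
model rim [292.2100889  205.03606637] [310.69694418 215.85757479]
model rim top [394.16428448 233.75756763] [412.34693576 251.92604393]
[392.1875 233.3125] [412.6875 252.8125]
```

Request:
{"api": "step_arm", "payload": {"targets": "-0.8 0.8 0 0;-1.6 1.6 0 0;-2 2 0 0;-2.2 2.1 0 0;-2.2 2.1 0 0;-2.2 2.1 0 0;-2 2 0 0;-1.5 1.5 0 0;-0.8 0.8 0 0;-0.15 0.2 0 0;0 0 0 0;0 0 0 0;0 0 0 0;0 0 0 0"}}

```text
time: 21.95
tcp_pos: [0.4775, -0.0025, 0.1566]
ee_rot: [-2.962, -1.045, -0.0]
contact_force: [0.8, 0.1, -0.4]
finger_gap: 0.0951
finger_force: 0.0
```

```bash
python3 -c "
from h import *
plan((.478,-.0035,.155),(.478,-.0035,.025))"
```

```text
t 21.95 tcp [ 0.4775 -0.0025  0.1566] yaw_y -51.1 tilt 0.01 q [-0.14  0.36  1.98  0.    0.8   0.75] gap 0.0951
cm [-0.02  0.11  0.16]
cm [-0.  0. 13.]
```

Request:
{"api": "step_arm", "payload": {"targets": "0 0.1 1.5 0;0 0 2.5 0;0 0 2.5 0;0 0 2.5 0;0 0 2 0;0 0 1.3 0;0 0 0.7 0;0 0 0 0;0 0 0 0;0 0 0 0"}}

```text
time: 22.78
tcp_pos: [0.4785, -0.004, 0.0274]
ee_rot: [2.963, 1.043, 0.002]
contact_force: [0.6, -0.5, 0.9]
finger_gap: 0.0954
finger_force: 0.0
```

Request:
{"api": "step_arm", "payload": {"targets": "0 0 0 0;0 0 0 0;0 0 0 0;0 0 0 0;0 0 0 0;0 0 0 0;0 0 0 0;0 0 0 0;0 0 0 0;0 0 0 0", "hand": 0}}

```text
time: 23.62
tcp_pos: [0.4781, -0.0042, 0.0267]
ee_rot: [-2.963, -1.043, -0.0]
contact_force: [-0.8, -0.2, 2.2]
finger_gap: 0.057
finger_force: 12.0
```

Request:
{"api": "step_arm", "payload": {"targets": "0 0 -0.5 0;0 0 -1 0;0 0 -2 0;0 0 -2 0;0 0 -2 0;0 0 -2 0;0 0 -2 0;0 0 -1 0;0 0 0 -0.12;0 0 0 -0.12;0 0 0 -0.12;0 0 0 -0.12;0 0 0 -0.12;0 0 0 -0.12;0 0 0 -0.12;0 0 0 -0.12;0 0 0 -0.12;0 0 0 0;0 0 0 0"}}

```text
time: 25.2
tcp_pos: [0.478, -0.0041, 0.1522]
ee_rot: [2.01, 2.414, 0.001]
contact_force: [-0.4, -0.3, -0.5]
finger_gap: 0.0574
finger_force: 12.0
```

```bash
python3 -c "
from h import *
plan((.4625,-.265,.15),(.4625,-.265,.07))"
```

```text
t 25.2 tcp [ 0.478  -0.0041  0.1522] yaw_y 10.4 tilt 0.03 q [-0.15  0.37  1.98  0.    0.79 -0.33] gap 0.0574
cm [-25.37  -6.25   0.22]
cm [ 0. -0.  8.]
```

Request:
{"api": "step_arm", "payload": {"targets": "-0.9 -0.25 0 0;-1.7 -0.4 0 0;-2.3 -0.6 0 0;-2.5 -0.6 0 0;-2.5 -0.6 0 0;-2.5 -0.6 0 0;-2.5 -0.6 0 0;-2.5 -0.6 0 0;-2.5 -0.6 0 0;-2.3 -0.6 0 0;-1.8 -0.5 0 0;-0.9 -0.2 0 0;-0.45 -0.1 0 0;0 0 0 0;0 0 0 0;0 0 0 0"}}

```text
time: 26.53
tcp_pos: [0.4635, -0.2639, 0.1516]
ee_rot: [-2.005, -2.418, -0.0]
contact_force: [1.6, 0.1, -0.3]
finger_gap: 0.0574
finger_force: 12.0
```

```bash
python3 -c "
from h import *
plan((.4625,-.265,.152),(.4625,-.265,.09),(.4625,-.265,.0667))"
```

```text
t 26.53 tcp [ 0.4635 -0.2639  0.1516] yaw_y 10.7 tilt 0.02 q [-0.64  0.44  1.85  0.    0.85 -0.83] gap 0.0574
cm [-0.08 -0.12 -0.04]
cm [-0.   0.   6.2]
cm [-0.    0.    2.33]
```

Lower to just above the rim and look.

Request:
{"api": "step_arm", "payload": {"targets": "-0.1 -0.1 0.5 0;0 0 1.5 0;0 0 1.5 0;0 0 1 0;0 0 0.5 0;0 0 0.5 0;0 0 0 0;0 0 0 0;0 0 0 0"}}

```text
time: 27.28
tcp_pos: [0.463, -0.2661, 0.0971]
ee_rot: [2.005, 2.418, 0.0]
contact_force: [-0.2, -0.2, -0.7]
finger_gap: 0.0571
finger_force: 12.0
```

```bash
python3 - <<'E'
from h import *
a=camera("side")[:,:,::-1];cv2.imwrite("pics/s5.png",a)
cv2.imwrite("pics/c5.png",cv2.resize(a[215:305,270:370],None,fx=6,fy=6,interpolation=2));plan()
E
```

```text
t 27.33 tcp [ 0.463  -0.2661  0.0971] yaw_y 10.7 tilt 0.05 q [-0.65  0.52  1.9   0.    0.72 -0.83] gap 0.0573
```

View pics/c5.png

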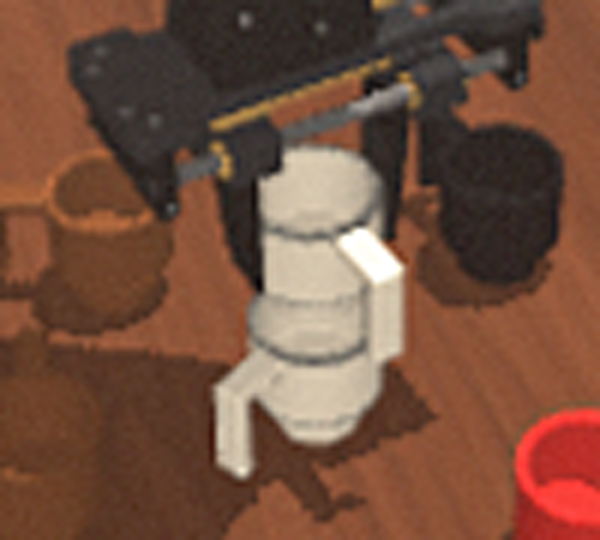

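The held cup sits above the bottom rim, perhaps 1–2 mm to the right in the image, with its handle well clear (about 60° away). I'll make a small correction and lower slowly.

Request:
{"api": "step_arm", "payload": {"targets": "0.12 -0.08 0 0;0 0 0.3 0;0 0 0.3 0;0 0 0.3 0;0 0 0.3 0;0 0 0.3 0;0 0 0 0;0 0 0 0;0 0 0 0"}}

```text
time: 28.08
tcp_pos: [0.4618, -0.265, 0.0816]
ee_rot: [-2.005, -2.418, -0.0]
contact_force: [0.4, 1.0, -0.2]
finger_gap: 0.0569
finger_force: 12.0
```

Request:
{"api": "step_arm", "payload": {"targets": "0 0 0.3 0;0 0 0.2 0;0 0 0.2 0;0 0 0.2 0;0 0 0.1 0;0 0 0 0;0 0 0 0;0 0 0 0"}}

```text
time: 28.75
tcp_pos: [0.4618, -0.265, 0.0717]
ee_rot: [2.005, 2.418, 0.0]
contact_force: [-0.5, -0.0, -0.4]
finger_gap: 0.0571
finger_force: 12.0
```

Request:
{"api": "step_arm", "payload": {"targets": "0 0 0.1 0;0 0 0.1 0;0 0 0.1 0;0 0 0 0;0 0 0 0"}}

```text
time: 29.17
tcp_pos: [0.4617, -0.265, 0.0685]
ee_rot: [-2.005, -2.418, -0.0]
contact_force: [0.7, -0.1, -0.6]
finger_gap: 0.057
finger_force: 12.0
```

Request:
{"api": "step_arm", "payload": {"targets": "0 0 0.1 0;0 0 0.1 0;0 0 0 0;0 0 0 0"}}

```text
time: 29.5
tcp_pos: [0.4618, -0.265, 0.0667]
ee_rot: [2.005, 2.418, 0.0]
contact_force: [-0.5, 0.1, 0.4]
finger_gap: 0.0572
finger_force: 12.0
```

Request:
{"api": "step_arm", "payload": {"targets": "0 0 0.1 0;0 0 0 0;0 0 0 0;0 0 0 0"}}

```text
time: 29.83
tcp_pos: [0.4619, -0.2652, 0.0664]
ee_rot: [2.005, 2.418, 0.0]
contact_force: [-2.4, 0.6, 10.5]
finger_gap: 0.0572
finger_force: 12.0
```

Seated contact came at the expected height. Release and rise.

Request:
{"api": "step_arm", "payload": {"targets": "0 0 0 0;0 0 0 0;0 0 0 0;0 0 0 0;0 0 0 0;0 0 -1.5 0;0 0 -2 0;0 0 -2.5 0;0 0 -2.5 0;0 0 -2.5 0;0 0 -2 0;3 0 0 0;3 0 0 0;3 0 0 0;3 0 0 0;3 0 0 0;3 0 0 0;0 0 0 0;0 0 0 0;0 0 0 0", "hand": 1}}

```text
time: 31.5
tcp_pos: [0.4288, -0.0883, 0.1957]
ee_rot: [2.005, 2.418, 0.0]
contact_force: [-0.7, -0.6, -0.2]
finger_gap: 0.0952
finger_force: 0.0
```

```bash
python3 - <<'E'
from h import *
a=camera("side")[:,:,::-1];b=camera("top")[:,:,::-1]
A=cv2.resize(a[150:300,270:370],None,fx=4,fy=4,interpolation=2);B=cv2.resize(b[170:320,350:450],None,fx=4,fy=4,interpolation=2)
cv2.imwrite("pics/c6.png",np.hstack([A,B]));plan()
E
```

```text
t 31.6 tcp [ 0.4287 -0.0889  0.1956] yaw_y 10.6 tilt 0.01 q [-0.36  0.25  2.02  0.    0.87 -0.54] gap 0.0951
```

View pics/c6.png

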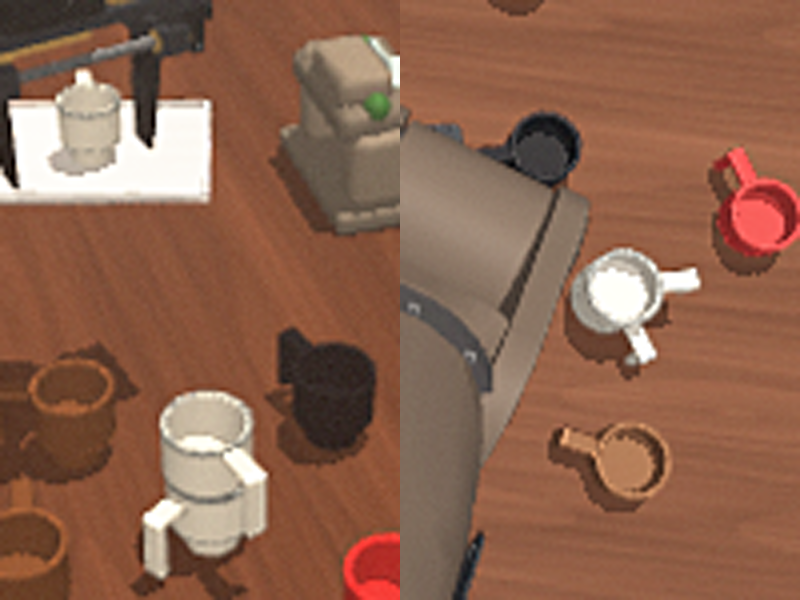

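The cups are seated flush and level at side crop (207,480), with the handles about 60° apart. The middle cup stands upright in the tray at crop (88,115), and the robot is clear.

```bash
python3 -c "
from station import *
print(close_job())"
```

```text
the job is handed in; nothing more can be done
None
```

The job is handed in: the middle cup stands upright in the tray, and the top cup sits level on the bottom cup with its handle about 60° clear of the one below; I got no verdict back, so this rests on my last pictures and contact readings.

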